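Close the all-green tub, pull the yellow finger

ROBOT

A 6-joint arm with a two-finger parallel gripper is mounted at the origin on the work surface. World frame = base frame: x ahead of the robot, y to its left, z up, the work surface at z = 0. Lengths are in m, angles in rad, forces in N, time in s.
With the tool pointing down it reaches from about 0.3 to 0.775 m from the base axis. Payload 14.6 kg.
Tool frame: the origin (TCP) lies midway between the tips of the shut fingers; the grasp point (between the pads) lies 19 mm behind it; z points along the fingers, y is the direction in which the jaws open and shut (so a half turn about z gives the same grasp; the last joint's range is limited). The gripper opens to 85 mm and grips with 20 to 120 N. Pads are 22 mm wide; open, the fingers measure 114 mm over their backs; the gripper's body (76 mm by 85 mm) begins 54 mm behind the grasp point. The pads swing forward as they close: fully open they stand 13 mm farther back than shut.
Start: joints at [1.085, 0.3, 1.521, -0, 1.321, -0.067], TCP at [0.224, 0.502, 0.231] pointing down, gripper open.
Joint ranges: [-3.03, 3.03], [-0.79, 2.21], [0.23, 2.52], [-1.04, 4.18], [0, 3.07], [-2.55, 2.55]. Speed limits (rad/s): [2.22, 2.22, 2.57, 3.14, 3.14, 3.14].

INTERFACE

Orientations are given as a 3x3 rotation matrix whose columns are the frame's x, y, z axes.
In Python, from station import monitor, viewer, workorder, spot_in, trace, tip_of gives the robot as it stands.
- The arm moves only by the tool send_rows, never from a script. Its argument "targets" is a list that holds one entry, the list of rows, each a list of 5 numbers: the finger opening in mm, from 0 to 85.4, then the shift along the tool's x, y, z in units of 30 mm (1.0 is 30 mm), then the turn about the tool's z in units of 6 degrees (1.0 is 6 degrees). In form: [[[claw, dx, dy, dz, twist], ...]]. A call has 1 to 20 rows; each row is the pose to reach, as a shift and turn from the pose commanded when the call began, along the tool's axes at that moment; what a row does not reach only later rows make up. A row lasts 1/12 s, in which the tool goes at most 41.7 mm and 7.16 degrees, less where a joint would pass 70% of its speed; a pose out of reach is approached as far as the arm can. A call with a gripper value outside its range is refused whole. The fingers move at their own pace and stop on an object; the grip force is fixed at half the most. Time passes only in rows, so rows that repeat a pose let the fingers close. It gives the time, the measured TCP pose, the force and the opening at its end, in the units of the state.
- monitor.get_state(): the state, without advancing time (a new reading comes with each control period).
- viewer.grab_frame(name): name is "scene" or "top" or "wrist"; returns the picture (480x640x3 uint8, blue, green, red); there is no depth.
- viewer.get_calibration(name): a dict with "camera_matrix" (3x3 intrinsics, pixels), "position" and "orientation" of the camera in the world; the wrist camera has in their place "hand_eye" (4x4, takes a point from camera to tool coordinates, whose origin is the TCP and whose axes are the flange's). Camera axes: x right, y up, looking along -z (the intrinsics and any distortion apply to the point x, -y, -z); pixel columns grow to the right and rows downward; lengths in m; the calibration is good to about 2 mm. A picture is of the moment at which its call begins: read the wrist's pose just before it. get_calibration takes no time and is no camera call.
- workorder.job_done(): hands the job in, once; it reports no verdict.
Trained networks look in the newest picture that a camera, given by its name, has taken for a name from the list of things; names that differ only in an ending like _2 or _b are one class to them, and where a whole thing is asked for, a point or a joint stands for the part that bears it (a point fixed in the world has none). Each returns a list of dicts, best first, with "conf" (0 to 1); they miss things now and then, are a little off and sometimes report something else, mostly with a low value. They report only what shows in the picture. A call takes as long as a camera call.
- spot_in(camera, thing): "xyz" ([x, y, z] in m, in world coordinates, good to about 4 mm: the middle of the surface that is visible of it).
- trace(camera, thing): "mask" (480x640 bool, what is visible of it).
- tip_of(camera, thing): "xyz" ([x, y, z] in m, in world coordinates, good to about 4 mm: a listed point, or the origin of a listed thing).
The state is a dict: "t": time; "joints": joint angles; "joint_velocities": joint speeds; "effort": joint torques, N m; "ee_pos": TCP position; "tcp_rot": TCP orientation; "contact_force": force on the tool from outside, world axes, zero at the start; "moment": the same for the moment, N m; "finger_gap": finger opening in m.
Only numpy, scipy, OpenCV 4.12 (cv2) and the standard library are available. Lean on these libraries where they do the work, as an engineer would, in place of code of your own. Each camera call takes 0.05 s, during which the arm holds its last target. There are 200 camera calls.

TASK

Two open tubs of green finger bananas stand on the packing board, but one finger in one of them has turned yellow: take that finger out and put it in the orange reject crate, leaving its tub standing open where it is with the green finger still in it, for topping up. Push the blue-rimmed lid down until it snaps home all round on the other tub, the one that is all green, then move that closed tub into the free place (the bare white pad) of the brown shipping tray on the roller conveyor, flat on the tray floor and square between the tray's sides. Do not close in the yellow finger, and do not push the already packed tubs about.

Things in the scene. Friction and masses are not known exactly. Their poses are not given: they have to be found in the camera images.
- ripe_mid (a point): the YELLOW finger banana (ripe, brown spots), 28 mm thick, 88 mm long along its x, lying on its side, slightly bowed (ends 5 to 12 mm towards its -y). Point: middle of its body, 14 mm above its underside; grasp here across y. About 50 g. Starts in any one of the four tub places. Neighbour and tub wall are 25 mm from its sides: open the fingers only to about 44 mm
- green1_mid (a point): a green finger banana, 28 mm thick, 88 mm long along its x, lying on its side, slightly bowed (ends 5 to 12 mm towards its -y). Point: middle of its body, 14 mm above its underside; grasp here across y. About 50 g. Starts in any one of the four tub places
- green2_mid (a point): a green finger banana, 28 mm thick, 88 mm long along its x, lying on its side, slightly bowed (ends 5 to 12 mm towards its -y). Point: middle of its body, 14 mm above its underside; grasp here across y. About 50 g. Starts in any one of the four tub places
- green3_mid (a point): a green finger banana, 28 mm thick, 88 mm long along its x, lying on its side, slightly bowed (ends 5 to 12 mm towards its -y). Point: middle of its body, 14 mm above its underside; grasp here across y. About 50 g. Starts in any one of the four tub places
- tub_a_mid (a point): black open tub, outside 100 (x) x 136 (y) x 42 mm high, rim 104 x 140, walls 2.5. Point: its centre, 21 mm above its underside. Two fruit places at y = +27 and -27 mm, a finger along x in each, its middle 1 mm above the tub's point. Floor 3 mm thick; bars and cheeks up to 16 mm high only at |x| = 21 to 27, and an 8 mm rest under each finger's middle. Loose on the board, 80 g. Sprung snap catches under the rim, mid short sides
- tub_b_mid (a point): second tub, the same as tub_a in every way (100 x 136 x 42 mm, point at its centre 21 mm above its underside, x along the fruit)
- lid_grip (a point): lid with blue rim, clear pane, 114 (x) x 149 (y) mm, 35 g, standing on its 12 mm deep skirt on the table. Grip rib mid-pane: 56 long (x), 18 wide (y), 22 mm high. Point: the rib's centre, 25.5 mm above the skirt's edge, 11 above the pane, 11 below the rib's top. Grasp across y, fingertips just above the pane. A closed tub can be lifted by it
- lid_edge (a point): centre of the lid's skirt edge (its underside); z up. Lid x goes along tub x, either way round, 2 mm play. Resting loose on the catches it is about 16 mm above the tub's point; pushed down with 7 to 16 N in all it snaps and is then 9 mm above the tub's point (grip point 34.5 mm above it). It then holds a lifted tub
- board: wooden packing board, fixed, 150 (x) x 350 (y) x 12 mm; origin at the centre of its underside, on the table. The tubs stand on it about 87 mm either side of its centre along y, square to it
- crate_floor (a point): orange reject crate, fixed, 190 x 170 mm outside (x, y), 70 mm high, walls 5; on the other side of the board from the lid, which side varies. Point: centre of its inner floor, 5 mm above the table. An old brownish finger is fixed in it along its +x wall (x from 64 to 92 mm, 30 mm high); the rest is free
- tray: brown shipping tray on the roller conveyor, fixed, 134 (x) x 492 (y) mm, rim 30 mm high, walls and floor 5; origin at the centre of its underside, 75 mm above the table. Three places along y (-160, 0, +160 mm), no partitions: two hold packed tubs, one is free, which one varies
- pad: white dimpled pad 104 x 140 mm, 1 mm thick, fixed in the tray's free place; it takes no height: a tub on it stands on the tray floor. Origin at its centre, level with the tray floor (80 mm above the table), axes as the tray's. A tub standing here has its point 21 mm above this origin
- packed1_mid (a point): an already packed, closed tub with blue-rimmed lid (114 x 149 mm, rib top 66.5 mm above its underside) in one of the tray's places; point 21 mm above its underside. Leave it
- packed2_mid (a point): an already packed, closed tub with blue-rimmed lid (114 x 149 mm, rib top 66.5 mm above its underside) in one of the tray's places; point 21 mm above its underside. Leave it

How it is judged:
By the outcome, as a careful person would: the job done as asked, in the order asked, and still so for the second after the job is handed in, with the robot touching nothing.
It also fails if it takes over 67 s, if anything falls off the work surface, if the arm or the gripper's body presses on something with over 40 N, if the wrist force passes 120 N, or if a joint passes its speed limit or range.

## Working session

There is one attempt and no reset: what is moved stays moved. The work goes in short steps, Python scripts to look and compute and a tool call to move; the robot and the scene stay as the last step left them, time stands still between calls to the robot, and variables do not carry over. Pictures are saved under pics/ and viewed, about 8 in all and at most 12, crops included, and the job is handed in when it is done.

Besides the shell and the picture viewer there is one more tool, called by a JSON object that holds its "fn" and its "kwargs". send_rows: Moves the arm, as the interface text tells. Its arguments: {"type":"object","properties":{"targets":{"type":"array"}},"required":["targets"]}

```bash
mkdir -p pics; ls; python3 - <<'E'
from station import monitor, viewer, workorder, spot_in, trace, tip_of
import cv2,numpy as np
s=monitor.get_state();print(s['t'],s['ee_pos'],np.round(s['tcp_rot'],3))
for c in('top','scene'):
    f=viewer.grab_frame(c);cv2.imwrite(f'pics/{c}0.png',f)
    k=viewer.get_calibration(c);print(c,k)
    for n in ['ripe_mid','green1_mid','tub_a_mid','lid_grip','lid_edge','board','crate_floor','tray','pad','packed1_mid']:
        if c=='scene' and n in('lid_edge','board'):continue
        print(n,[(np.round(d['xyz'],3).tolist(),round(d['conf'],2)) for d in tip_of(c,n)])
E
```

```text
pics
0.0 [0.22355353 0.50225893 0.23069236] [[-0.914  0.407 -0.001]
 [ 0.407  0.914 -0.001]
 [ 0.    -0.001 -1.   ]]
top {'camera_matrix': array([[474.71674656,   0.        , 315.14973575],
       [  0.        , 474.71674656, 248.59090279],
       [  0.        ,   0.        ,   1.        ]]), 'position': array([0.42306342, 0.01285168, 1.11864597]), 'orientation': array([[-0.02803111,  0.99104307, -0.1305676 ],
       [-0.99924365, -0.02425912,  0.03039104],
       [ 0.02695137,  0.13132074,  0.99097351]])}
ripe_mid [([0.473, 0.055, 0.035], 0.78)]
green1_mid [([0.465, -0.065, 0.036], 0.96)]
tub_a_mid [([0.47, 0.083, 0.03], 0.63), ([0.455, 0.374, 0.028], 0.37)]
lid_grip [([0.45, 0.374, 0.027], 0.86)]
lid_edge [([0.458, 0.376, -0.001], 0.72), ([0.452, 0.375, 0.026], 0.15)]
board [([0.466, -0.005, 0.003], 0.93)]
crate_floor [([0.454, -0.385, 0.006], 0.93)]
tray []
pad [([0.677, -0.047, 0.079], 0.94), ([0.46, -0.12, 0.032], 0.26)]
packed1_mid [([0.678, -0.21, 0.103], 0.68)]
scene {'camera_matrix': array([[579.05280754,   0.        , 317.12450254],
       [  0.        , 579.05280754, 236.02403292],
       [  0.        ,   0.        ,   1.        ]]), 'position': array([1.04410336, 0.76651317, 0.82162801]), 'orientation': array([[-0.82926522, -0.35277946,  0.43343493],
       [ 0.5587518 , -0.50845782,  0.65518476],
       [-0.01075235,  0.78550449,  0.61876255]])}
ripe_mid []
green1_mid [([0.462, -0.067, 0.029], 0.91)]
tub_a_mid [([0.474, 0.083, 0.032], 0.72), ([0.457, 0.38, -0.002], 0.29)]
lid_grip []
crate_floor [([0.455, -0.386, 0.005], 0.75)]
tray [([0.461, -0.069, 0.031], 0.57)]
pad [([0.678, -0.051, 0.084], 0.6)]
packed1_mid [([0.682, -0.209, 0.101], 0.8), ([0.453, 0.378, 0.026], 0.54)]
```

View pics/top0.png

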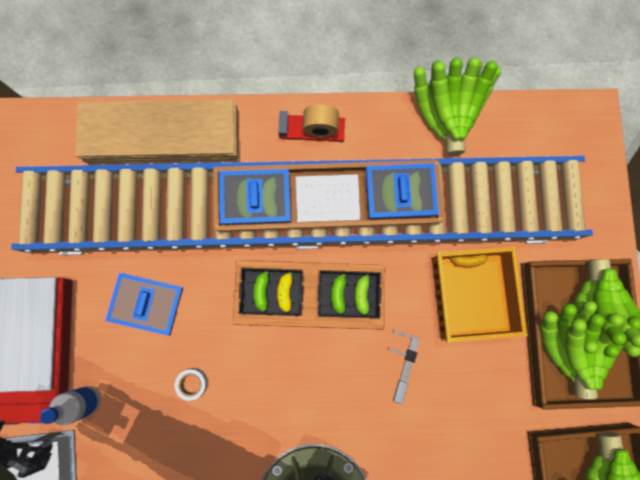

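View pics/scene0.png

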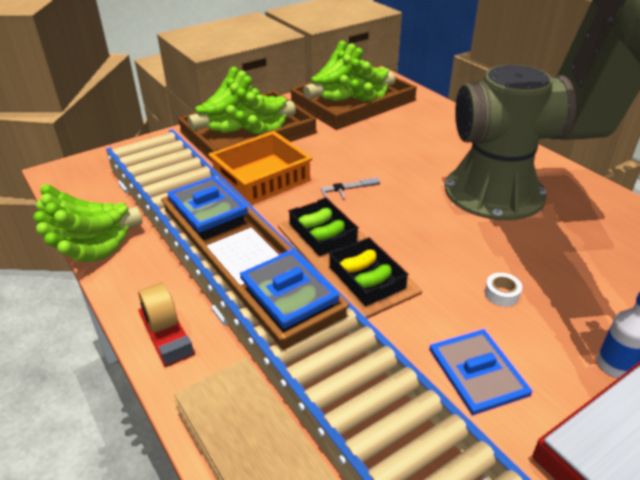

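Yellow sits in the left tub (284,292), on its -y side. The all-green tub is the right one (350,293). The lid is at (144,303) and turned, the crate is at (480,295), and the free pad is at (327,197). Next I get outlines for yaw.

```bash
cat > h.py <<'E'
from station import monitor, viewer, workorder, spot_in, trace, tip_of
import cv2,numpy as np
def cam(c,s=None):
    k=viewer.get_calibration(c);K=k['camera_matrix']
    if c!='wrist': return K,np.array(k['position']),np.array(k['orientation'])
    H=np.array(k['hand_eye']);R=np.array(s['tcp_rot']);
    return K,R@H[:3,3]+s['ee_pos'],R@H[:3,:3]
def proj(c,px,z,s=None):
    K,p,R=cam(c,s);px=np.asarray(px,float).reshape(-1,2)
    d=np.c_[(px[:,0]-K[0,2])/K[0,0],-(px[:,1]-K[1,2])/K[1,1],-np.ones(len(px))]@R.T
    return (p+d*((z-p[2])/d[:,2])[:,None])[:,:2]
def topx(c,P,s=None):
    K,p,R=cam(c,s);q=(np.asarray(P)-p)@R
    return [K[0,2]+K[0,0]*q[0]/-q[2],K[1,2]-K[1,1]*q[1]/-q[2]]
def rect(c,m,z,s=None):
    cs,_=cv2.findContours(m.astype('uint8'),cv2.RETR_EXTERNAL,cv2.CHAIN_APPROX_NONE)
    q=max(cs,key=cv2.contourArea).reshape(-1,2)
    (x,y),(w,h),a=cv2.minAreaRect((proj(c,q,z,s)*1000).astype('float32'))
    return [round(float(v),1) for v in(x,y,w,h,a)]
def go(x,y,z,yaw,claw=None):
    """units to reach TCP x,y,z(m), tool-x world yaw (deg, mod 180)"""
    s=monitor.get_state();R=np.array(s['tcp_rot'])
    d=R.T@(np.array([x,y,z])-s['ee_pos'])/.03
    a=np.degrees(np.arctan2(R[1,0],R[0,0]));t=-((yaw-a+90)%180-90)/6
    print('t',round(s['t'],2),'pos',np.round(s['ee_pos'],4),'yaw',round(a,2),'gap',s['finger_gap'],'j6',round(s['joints'][5],2),'-> d',np.round(d,3),'tw',round(t,3))
E
python3 - <<'E'
from h import *
viewer.grab_frame('top')
for n,z in [('tub_a_mid',.054),('lid_grip',.0145),('board',.012),('pad',.08),('packed1_mid',.08+.0445),('ripe_mid',.034),('green1_mid',.034),('tray',.105),('crate_floor',.07)]:
    for d in trace('top',n):
        if d['conf']>.3: print(n,round(d['conf'],2),rect('top',d['mask'],z))
print(viewer.get_calibration('wrist'))
go(.47,.055,.25,0)
E
```

```text
tub_a_mid 0.85 [470.6, 81.7, 143.5, 105.4, 87.1]
lid_grip 0.89 [451.3, 373.7, 154.5, 115.9, 75.3]
board 0.86 [462.0, -5.0, 348.6, 151.1, 86.5]
pad 0.65 [674.5, -50.5, 104.1, 139.9, 0.7]
packed1_mid 0.7 [677.5, -207.7, 119.1, 153.1, 1.1]
ripe_mid 0.75 [469.8, 51.7, 31.5, 88.8, 86.3]
green1_mid 0.95 [461.7, -69.6, 27.4, 84.1, 87.9]
tray 0.74 [675.1, -50.1, 143.2, 498.8, 0.8]
crate_floor 0.79 [451.7, -379.3, 203.1, 193.8, 3.0]
{'camera_matrix': array([[357.3404334 ,   0.        , 319.90567947],
       [  0.        , 357.3404334 , 238.5981247 ],
       [  0.        ,   0.        ,   1.        ]]), 'hand_eye': array([[ 8.25076749e-04,  9.62860670e-01,  2.69997499e-01,
         6.85897759e-02],
       [ 9.99999510e-01, -6.46700849e-04, -7.49612617e-04,
        -2.55671368e-04],
       [-5.47164894e-04,  2.69997985e-01, -9.62860732e-01,
        -1.42965545e-01],
       [ 0.00000000e+00,  0.00000000e+00,  0.00000000e+00,
         1.00000000e+00]])}
t 1.5 pos [0.2237 0.5025 0.2313] yaw 156.0 gap 0.08512940350407681 j6 -0.07 -> d [-13.568 -10.287  -0.624] tw -3.999
```

{"fn": "send_rows", "kwargs": {"targets": [[[44,-13.61,-10.38,1.04,-3.5],[44,-13.61,-10.38,1.04,-3.5],[44,-13.61,-10.38,1.04,-3.5],[44,-13.61,-10.38,1.04,-3.5],[44,-13.61,-10.38,1.04,-3.5],[44,-13.61,-10.38,1.04,-3.5],[44,-13.61,-10.38,1.04,-3.5],[44,-13.61,-10.38,1.04,-3.5],[44,-13.61,-10.38,1.04,-3.5],[44,-13.61,-10.38,1.04,-3.5],[44,-13.61,-10.38,1.04,-3.5],[44,-13.61,-10.38,1.04,-3.5],[44,-13.61,-10.38,1.04,-3.5],[44,-13.61,-10.38,1.04,-3.5],[44,-13.61,-10.38,1.04,-3.5],[44,-13.61,-10.38,1.04,-3.5],[44,-13.61,-10.38,1.04,-3.5]]]}}

```text
t: 2.92
ee_pos: [0.4697, 0.0528, 0.2002]
tcp_rot: [[-0.999, 0.051, 0.0], [0.051, 0.999, 0.0], [-0.0, 0.0, -1.0]]
contact_force: [0.1, 0.2, -0.3]
finger_gap: 0.0441
```

```bash
python3 - <<'E'
from h import *
s=monitor.get_state();f=viewer.grab_frame('wrist');cv2.imwrite('pics/w1.png',f)
for n,z in [('tub_a_mid',.054),('ripe_mid',.034),('green1_mid',.034)]:
    print(n,[(np.round(d['xyz'],4).tolist(),round(d['conf'],2)) for d in tip_of('wrist',n)])
    for d in trace('wrist',n):
        if d['conf']>.3: print(n,round(d['conf'],2),rect('wrist',d['mask'],z,s))
go(.47,.054,.034-.019,-3)
E
```

```text
tub_a_mid [([0.4724, 0.0821, 0.0365], 0.81)]
tub_a_mid 0.63 [470.7, 83.2, 140.7, 104.8, 86.1]
ripe_mid [([0.4709, 0.0519, 0.0354], 0.55)]
ripe_mid 0.96 [470.5, 54.4, 31.2, 91.4, 86.4]
green1_mid [([0.4608, -0.065, 0.0395], 0.71)]
green1_mid 0.61 [463.3, -68.7, 35.1, 93.1, 86.8]
t 3.27 pos [0.47   0.0522 0.2002] yaw 177.04 gap 0.043840626042475926 j6 -1.49 -> d [2.000e-03 5.900e-02 6.172e+00] tw 0.006
```

View pics/w1.png

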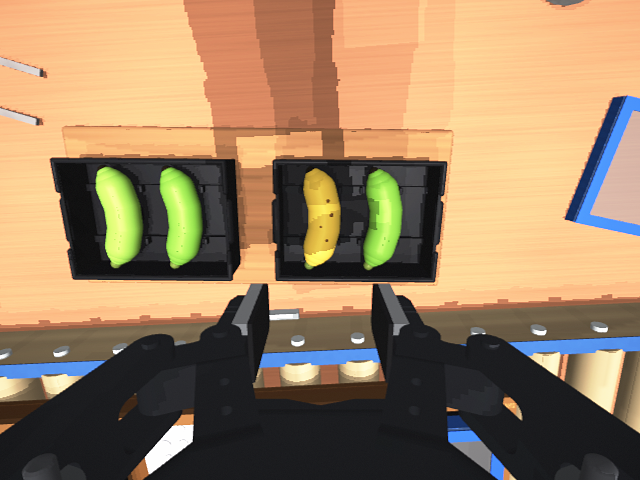

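Right tub in the wrist view has yellow at (322,217) and green at (383,217). The tub centre (470.7, 83.2) and the yellow place at y≈56 agree. Grasping now.

{"fn": "send_rows", "kwargs": {"targets": [[[42,0.02,0.13,1.2,0.12],[42,0.02,0.13,2.4,0.12],[42,0.02,0.13,3.5,0.12],[42,0.02,0.13,4.4,0.12],[42,0.02,0.13,5.0,0.12],[42,0.02,0.13,5.5,0.12],[42,0.02,0.13,5.9,0.12],[42,0.02,0.13,6.07,0.12],[42,0.02,0.13,6.07,0.12],[15,0.02,0.13,6.07,0.12],[15,0.02,0.13,6.07,0.12],[15,0.02,0.13,6.07,0.12],[15,0.02,0.13,6.07,0.12],[15,0.02,0.13,6.07,0.12],[15,0.02,0.13,6.07,0.12]]]}}

```text
t: 4.52
ee_pos: [0.4701, 0.0559, 0.0187]
tcp_rot: [[-0.998, 0.065, 0.001], [0.065, 0.998, 0.0], [-0.001, 0.0, -1.0]]
contact_force: [-0.2, -0.1, 6.8]
finger_gap: 0.0263
```

{"fn": "send_rows", "kwargs": {"targets": [[[15,0,0,-0.2,0],[15,0,0,-0.6,0],[15,0,0,-1.3,0],[15,0,0,-2.3,0],[15,0,0,-3.4,0],[15,0,-0.8,-4.2,0],[15,0,-2,-4.2,0],[15,0.05,-3.3,-4.2,0],[15,0.05,-4.6,-4.2,0],[15,0.05,-5.9,-4.2,0],[15,0.05,-7.2,-4.2,0],[15,0.05,-8.5,-4.2,0],[15,0.05,-9.8,-4.2,0],[15,0.05,-11.1,-4.2,0],[15,0.05,-12.4,-4.2,0],[15,0.05,-13.5,-4.2,0],[15,0.05,-14.3,-4.2,0],[15,0.05,-14.67,-4.2,0],[15,0.05,-14.67,-4.2,0]]]}}

```text
t: 6.1
ee_pos: [0.439, -0.3848, 0.1439]
tcp_rot: [[-0.998, 0.067, -0.0], [0.067, 0.998, 0.0], [0.0, 0.0, -1.0]]
contact_force: [-0.8, 0.4, 0.2]
finger_gap: 0.0267
```

```bash
python3 - <<'E'
from h import *
f=viewer.grab_frame('scene');cv2.imwrite('pics/s2.png',f[100:420])
print([(np.round(d['xyz'],3),d['conf']) for d in tip_of('scene','ripe_mid')])
go(.438,-.383,.012,-3)
E
```

```text
[(array([ 0.44 , -0.385,  0.16 ]), 0.72)]
t 6.2 pos [ 0.4396 -0.3824  0.1439] yaw 176.28 gap 0.026363983339888784 j6 -2.28 -> d [ 0.05  -0.025  4.397] tw -0.12
```

View pics/s2.png

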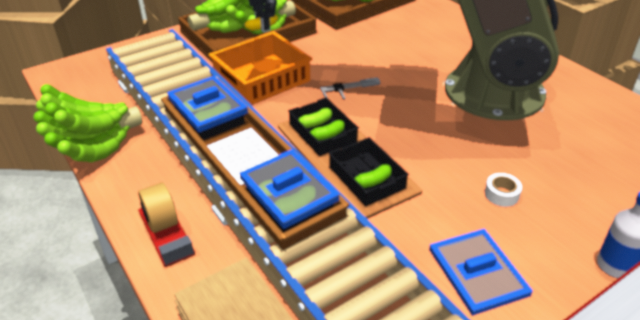

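The yellow finger is held over the crate (about (255,25)), and its tub now holds only the green one at (375,175). Lowering and releasing.

{"fn": "send_rows", "kwargs": {"targets": [[[15,0.05,0,1.0,0],[15,0.05,0,2.0,0],[15,0.05,0,3.0,0],[15,0.05,0,3.7,0],[15,0.05,0,4.1,0],[15,0.05,0,4.35,0],[15,0.05,0,4.35,0],[30,0.05,0,4.35,0],[45,0.05,0,4.35,0],[50,0.05,0,4.35,0],[50,0.05,0,4.35,0],[50,0.05,0,4.0,0],[50,0.05,0,3.0,0],[50,0.05,0,2.0,0],[50,0.05,0,0.5,0],[50,0.05,0,-0.8,0],[50,0.05,0,-2,0]]]}}

```text
t: 7.62
ee_pos: [0.438, -0.383, 0.208]
tcp_rot: [[-0.998, 0.065, 0.002], [0.065, 0.998, -0.002], [-0.002, -0.001, -1.0]]
contact_force: [-0.3, -0.9, 0.1]
finger_gap: 0.0498
```

```bash
python3 - <<'E'
from h import *
s=monitor.get_state();f=viewer.grab_frame('wrist')
print([(np.round(d['xyz'],3),d['conf']) for d in tip_of('wrist','ripe_mid')])
go(.453,.374,.2,-15)
E
```

```text
[(array([ 0.436, -0.387,  0.018]), 0.97)]
t 7.72 pos [ 0.4396 -0.3845  0.2119] yaw 176.29 gap 0.05021724458703545 j6 -2.29 -> d [ 1.194 25.262  0.195] tw 1.881
```

{"fn": "send_rows", "kwargs": {"targets": [[[45,1.19,25.26,0.2,1.88],[45,1.19,25.26,0.2,1.88],[45,1.19,25.26,0.2,1.88],[45,1.19,25.26,0.2,1.88],[45,1.19,25.26,0.2,1.88],[45,1.19,25.26,0.2,1.88],[45,1.19,25.26,0.2,1.88],[45,1.19,25.26,0.2,1.88],[45,1.19,25.26,0.2,1.88],[45,1.19,25.26,0.2,1.88],[45,1.19,25.26,0.2,1.88],[45,1.19,25.26,0.2,1.88],[45,1.19,25.26,0.2,1.88],[45,1.19,25.26,0.2,1.88],[45,1.19,25.26,0.2,1.88],[45,1.19,25.26,0.2,1.88],[45,1.19,25.26,0.2,1.88],[45,1.19,25.26,0.2,1.88],[45,1.19,25.26,0.2,1.88],[45,1.19,25.26,0.2,1.88]]]}}

```text
t: 9.38
ee_pos: [0.4508, 0.3775, 0.1977]
tcp_rot: [[-0.967, 0.256, -0.0], [0.256, 0.967, -0.0], [0.0, -0.0, -1.0]]
contact_force: [-0.3, -0.4, 0.4]
finger_gap: 0.0449
```

```bash
python3 - <<'E'
from h import *
s=monitor.get_state();f=viewer.grab_frame('wrist');cv2.imwrite('pics/w3.png',f)
print([(np.round(d['xyz'],4),d['conf']) for d in tip_of('wrist','lid_grip')])
for d in trace('wrist','lid_grip'): print(d['conf'],rect('wrist',d['mask'],.0145,s))
go(.453,.374,.0065,-15)
E
```

```text
[(array([0.4526, 0.3809, 0.0271]), 0.81)]
0.58 [452.7, 377.6, 151.1, 115.9, 75.2]
t 9.53 pos [0.4517 0.3743 0.1982] yaw 164.97 gap 0.0450626576676293 j6 -0.68 -> d [-4.500e-02  2.000e-03  6.389e+00] tw -0.005
```

View pics/w3.png

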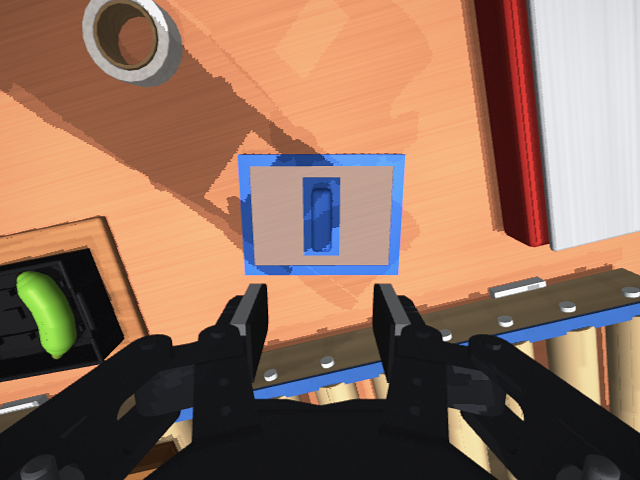

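The lid is square to the jaws, with its rim at (240..405, 154..275) and the rib at about (321,218). The pose reading is noisy by 1–3 mm, so I work in the tool frame from the picture itself.

```bash
cat >> h.py <<'E'
def toolxy(px,h,nom=None):
    """px -> tool-frame x,y (mm) on plane h m beyond TCP along tool z"""
    k=viewer.get_calibration('wrist');K=k['camera_matrix'];H=np.array(k['hand_eye'])
    px=np.asarray(px,float).reshape(-1,2)
    d=np.c_[(px[:,0]-K[0,2])/K[0,0],-(px[:,1]-K[1,2])/K[1,1],-np.ones(len(px))]@H[:3,:3].T
    return 1000*(H[:3,3]+d*((h-H[2,3])/d[:,2])[:,None])[:,:2]
def trect(m,h):
    cs,_=cv2.findContours(m.astype('uint8'),cv2.RETR_EXTERNAL,cv2.CHAIN_APPROX_NONE)
    q=max(cs,key=cv2.contourArea).reshape(-1,2)
    (x,y),(w,hh),a=cv2.minAreaRect(toolxy(q,h).astype('float32'))
    return [round(float(v),1) for v in(x,y,w,hh,a)]
def avg(n=6):
    S=[]
    for i in range(n):
        S.append(np.r_[monitor.get_state()['ee_pos'],monitor.get_state()['joints']]); viewer.grab_frame('top')
    return np.mean(S,0),np.std(S,0)
E
python3 - <<'E'
from h import *
print(avg())
f=cv2.imread('pics/w3.png')
hsv=cv2.cvtColor(f,cv2.COLOR_BGR2HSV)
m=cv2.inRange(hsv,(100,120,40),(125,255,255));m[:140]=0;m[300:]=0;m[:,:220]=0;m[:,430:]=0
n,l,st,c=cv2.connectedComponentsWithStats(m)
for i in range(1,n):
    if st[i,4]>150: print(st[i],c[i],trect(l==i,.2-.0145),trect(l==i,.2-.0365))
E
```

```text
(array([ 4.51890588e-01,  3.74313514e-01,  1.98346640e-01,  6.29399713e-01,
        4.08574784e-01,  1.45265508e+00, -9.29694134e-05,  1.28011185e+00,
       -6.78424180e-01]), array([9.84384592e-05, 1.55177447e-04, 8.47778892e-05, 2.28519268e-04,
       2.13006610e-04, 3.05283497e-04, 5.97995537e-05, 1.40106299e-05,
       1.84662445e-04]))
[ 238  154  167  121 5466] [321.88583974 209.73106476] [-2.2, 1.1, 150.1, 114.8, 90.0] [2.5, 1.0, 140.0, 107.1, 90.0]
[ 303  178   37   77 2749] [321.01309567 215.5092761 ] [-2.6, 1.0, 33.5, 72.8, 90.0] [2.2, 1.0, 31.2, 67.9, 90.0]
```

{"fn": "send_rows", "kwargs": {"targets": [[[45,-0.07,0.035,1.2,0],[45,-0.07,0.035,2.4,0],[45,-0.07,0.035,3.6,0],[45,-0.07,0.035,4.6,0],[45,-0.07,0.035,5.3,0],[45,-0.07,0.035,5.8,0],[45,-0.07,0.035,6.03,0],[45,-0.07,0.035,6.03,0],[30,-0.07,0.035,6.03,0],[5,-0.07,0.035,6.03,0],[5,-0.07,0.035,6.03,0],[5,-0.07,0.035,6.03,0],[5,-0.07,0.035,6.03,0],[5,-0.07,0.035,6.03,0],[5,-0.07,0.035,6.03,0]]]}}

```text
t: 11.08
ee_pos: [0.4546, 0.3763, 0.0187]
tcp_rot: [[-0.966, 0.259, 0.002], [0.259, 0.966, 0.002], [-0.002, 0.002, -1.0]]
contact_force: [-1.9, -0.6, 6.7]
finger_gap: 0.0167
```

```bash
python3 - <<'E'
from h import *
a=avg(3);print(a[0],monitor.get_state()['contact_force'],monitor.get_state()['finger_gap'])
go(.46,-.0915,.15,-3.5)
E
```

```text
[ 4.54615370e-01  3.76347513e-01  1.86842710e-02  6.29452568e-01
  6.37711242e-01  1.56859152e+00 -6.43415124e-05  9.32689487e-01
 -6.79614301e-01] [-0.79573416 -0.63407751  7.23243789] 0.016587866092472484
t 11.23 pos [0.4546 0.3763 0.0187] yaw 165.01 gap 0.016587866092472484 j6 -0.68 -> d [ -4.215 -15.009  -4.399] tw -1.916
```

```bash
python3 - <<'E'
from h import *
s=dict(ee_pos=np.array([.4699,.0522,.2002]));a=np.radians(177.04)
s['tcp_rot']=np.array([[np.cos(a),np.sin(a),0],[np.sin(a),-np.cos(a),0],[0,0,-1]])
f=cv2.imread('pics/w1.png');g=cv2.cvtColor(f,cv2.COLOR_BGR2GRAY);hsv=cv2.cvtColor(f,cv2.COLOR_BGR2HSV)
m=((g<60)|(cv2.inRange(hsv,(20,110,60),(60,255,255))>0)).astype('uint8')
m[290:]=0;m[:145]=0;m[:,460:]=0
m=cv2.morphologyEx(cv2.morphologyEx(m,cv2.MORPH_OPEN,np.ones((3,3))),cv2.MORPH_CLOSE,np.ones((9,9)))
n,l,st,c=cv2.connectedComponentsWithStats(m)
for i in range(1,n):
    if st[i,4]>4000: print(st[i],rect('wrist',l==i,.054,s),rect('wrist',l==i,.045,s))
t=viewer.grab_frame('top');cv2.imwrite('pics/t2.png',t)
for nme in('tub_a_mid','board'):
  for d in trace('top',nme): print(nme,round(d['conf'],2),rect('top',d['mask'],.054))
g=cv2.cvtColor(t,cv2.COLOR_BGR2GRAY);hsv=cv2.cvtColor(t,cv2.COLOR_BGR2HSV)
m=((g<70)|(cv2.inRange(hsv,(30,110,60),(70,255,255))>0)).astype('uint8');m[:262]=0;m[325:]=0;m[:,:236]=0;m[:,384:]=0
n,l,st,c=cv2.connectedComponentsWithStats(m)
for i in range(1,n):
    if st[i,4]>400: print(st[i],rect('top',l==i,.054))
for nme in('tub_a_mid','green1_mid'):
  for d in tip_of('top',nme): print(nme,round(d['conf'],2),np.round(d['xyz'],4))
E
```

```text
[   51   158   189   123 19954] [460.8, -88.6, 146.7, 103.5, 87.1] [462.6, -93.1, 151.3, 106.7, 87.1]
[  272   159   172   131 17715] [474.2, 82.4, 140.0, 110.6, 86.5] [476.5, 83.2, 144.4, 114.1, 86.5]
tub_a_mid 0.89 [468.9, 81.5, 146.9, 105.6, 86.5]
board 0.56 [460.9, -4.2, 339.4, 146.3, 86.8]
[ 240  268   63   48 1389] [469.3, 81.7, 139.0, 100.1, 86.3]
[ 318  271   62   47 2079] [459.4, -92.3, 137.2, 99.5, 86.4]
tub_a_mid 0.93 [0.4706 0.08   0.0304]
green1_mid 0.78 [ 0.4636 -0.0641  0.0362]
green1_mid 0.29 [ 0.6757 -0.0463  0.0773]
```

{"fn": "send_rows", "kwargs": {"targets": [[[5,0,0,-0.3,0],[5,0,0,-1.2,0],[5,0,0,-2.4,0],[5,-0.2,-0.7,-3.6,0],[5,-0.5,-1.7,-4.4,-0.2],[5,-0.84,-3,-4.4,-0.4],[5,-1.15,-4.1,-4.4,-0.6],[5,-1.5,-5.3,-4.4,-0.8],[5,-1.83,-6.5,-4.4,-1],[5,-2.16,-7.7,-4.4,-1.2],[5,-2.5,-8.9,-4.4,-1.4],[5,-2.84,-10.1,-4.4,-1.6],[5,-3.17,-11.3,-4.4,-1.8],[5,-3.5,-12.5,-4.4,-1.92],[5,-3.82,-13.6,-4.4,-1.92],[5,-4.07,-14.5,-4.4,-1.92],[5,-4.2,-14.95,-4.4,-1.92],[5,-4.22,-15.01,-4.4,-1.92],[5,-4.22,-15.01,-4.4,-1.92]]]}}

```text
t: 13.07
ee_pos: [0.4597, -0.0923, 0.1497]
tcp_rot: [[-0.998, 0.062, 0.001], [0.062, 0.998, -0.0], [-0.001, -0.0, -1.0]]
contact_force: [0.2, 1.0, -0.4]
finger_gap: 0.0166
```

```bash
python3 - <<'E'
from h import *
f=viewer.grab_frame('wrist');cv2.imwrite('pics/w4.png',f)
print(avg(2)[0],monitor.get_state()['contact_force'],monitor.get_state()['finger_gap'])
s=monitor.get_state();print(np.round(s['tcp_rot'],4))
E
```

```text
[ 4.59680107e-01 -9.13383160e-02  1.49513235e-01 -2.74383741e-01
  2.09817117e-01  1.83796501e+00  1.40339188e-04  1.09337635e+00
 -1.78460067e+00] [ 0.66031957  0.19656264 -0.31373301] 0.016269404704985193
[[-9.982e-01  5.970e-02  3.000e-04]
 [ 5.970e-02  9.982e-01  0.000e+00]
 [-3.000e-04  1.000e-04 -1.000e+00]]
```

View pics/w4.png

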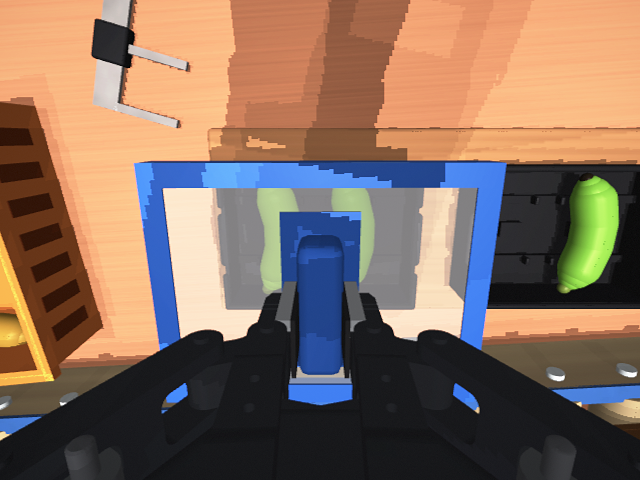

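The clear pane shows the tub under the lid (dark rim about 211..416 wide, lower edge at row 308); the lid outer corners are (135,163) and (506,163). I enlarge this for edge measurements.

```bash
python3 - <<'E'
from h import *
f=cv2.imread('pics/w4.png')
c=cv2.resize(f[150:330,130:530],None,fx=2,fy=2,interpolation=cv2.INTER_CUBIC);c=cv2.convertScaleAbs(c,alpha=1.1)
for x in range(0,800,100): cv2.line(c,(x,0),(x,6),(0,0,255),1)
cv2.imwrite('pics/w4c.png',c)
g=cv2.cvtColor(f,cv2.COLOR_BGR2GRAY).astype(int)
for r in (200,230,270,300): print(r,'L',g[r,205:232].tolist(),'R',g[r,402:428].tolist())
print('lid corners tool',toolxy([(135,163),(506,163)],.0042).round(1), toolxy([(135,163),(506,163)],-.001).round(1))
for q in [(211,190),(221,307),(423,190),(414,307)]: print(q,toolxy([q],.0955).round(1))
print('rib',toolxy([(300,300),(343,300)],-.0178).round(1))
E
```

```text
200 L [237, 237, 237, 237, 237, 237, 239, 219, 191, 194, 201, 186, 148, 134, 139, 137, 134, 133, 133, 131, 129, 129, 130, 130, 130, 130, 130] R [135, 135, 134, 132, 130, 130, 130, 130, 130, 129, 130, 129, 129, 130, 131, 133, 134, 133, 135, 134, 135, 176, 208, 213, 212, 212]
230 L [235, 235, 235, 235, 235, 235, 236, 222, 206, 208, 197, 190, 195, 163, 134, 138, 138, 139, 139, 140, 140, 134, 132, 131, 130, 130, 130] R [131, 130, 129, 130, 130, 129, 130, 129, 130, 129, 132, 131, 133, 135, 135, 134, 142, 144, 140, 148, 199, 218, 215, 215, 215, 215]
270 L [233, 233, 233, 234, 235, 235, 235, 235, 235, 235, 235, 235, 236, 227, 199, 189, 194, 196, 195, 198, 172, 143, 139, 138, 133, 129, 130] R [130, 130, 130, 130, 130, 130, 129, 131, 130, 132, 134, 131, 161, 208, 219, 217, 217, 216, 217, 217, 216, 223, 226, 225, 226, 226]
300 L [233, 233, 232, 233, 233, 233, 233, 233, 233, 233, 233, 233, 233, 233, 233, 233, 226, 220, 229, 211, 156, 133, 137, 135, 133, 133, 131] R [132, 131, 131, 132, 131, 130, 131, 133, 134, 135, 138, 137, 130, 180, 225, 230, 228, 228, 228, 228, 229, 229, 228, 228, 228, 228]
lid corners tool [[ 59.  -74.7]
 [ 59.1  75.1]] [[ 59.3 -72.1]
 [ 59.5  72.4]]
(211, 190) [[ 35.4 -72.7]]
(221, 307) [[-50.3 -72.4]]
(423, 190) [[35.5 68.8]]
(414, 307) [[-50.2  69. ]]
rib [[ 9.2 -7.6]
 [ 9.2  8.8]]
```

View pics/w4c.png

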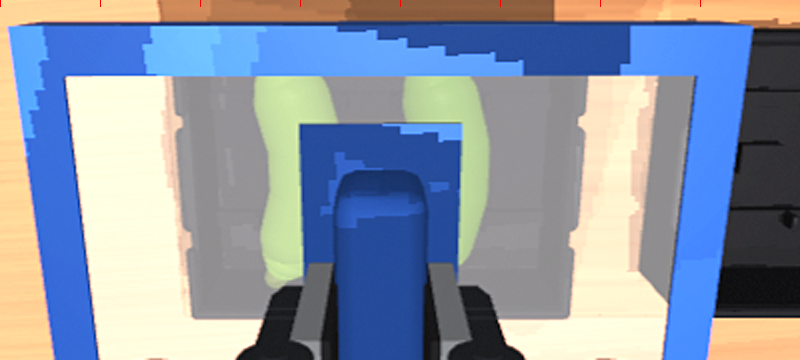

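```bash
python3 - <<'E'
from h import *
f=cv2.imread('pics/w4.png');hsv=cv2.cvtColor(f,cv2.COLOR_BGR2HSV)
b=(cv2.inRange(hsv,(100,120,60),(125,255,255))>0)
for c in (172,178,182,456,460,464): print(c,[r for r in range(375,430) if b[r,c]], f[395:420:3,c].tolist())
g=cv2.cvtColor(f,cv2.COLOR_BGR2GRAY).astype(int)
for c in (240,250,390,400): print('low',c,g[300:316,c].tolist())
for c in (180,400,480): print('top',c,f[158:170,c].tolist())
print([topx('top',[0,0,0])], toolxy([(175,404),(175,410),(240,308),(180,164)],.0042).round(1),toolxy([(240,308),(400,308)],.0955).round(1))
E
```

```text
172 [391, 392, 393, 394, 395, 396, 397, 398, 399, 400, 401, 402] [[251, 140, 70], [250, 139, 70], [255, 141, 68], [63, 89, 105], [26, 24, 23], [28, 24, 23], [26, 24, 23], [26, 23, 23], [26, 23, 23]]
178 [387, 388, 389, 390, 391, 392, 393, 394, 395, 396, 397, 398, 399, 400, 401, 402] [[251, 140, 70], [251, 140, 70], [241, 118, 60], [25, 23, 23], [27, 25, 25], [27, 23, 22], [26, 24, 23], [25, 22, 21], [27, 24, 24]]
182 [384, 385, 386, 387, 388, 389, 390, 391, 392, 393, 394, 395, 396, 397, 398, 399] [[251, 140, 71], [240, 119, 61], [24, 24, 25], [27, 25, 25], [27, 24, 23], [28, 26, 25], [26, 24, 23], [26, 23, 24], [27, 24, 24]]
456 [383, 384, 385, 386, 387, 388, 389, 390, 391, 392, 393, 394, 395, 396, 397] [[242, 124, 62], [48, 29, 24], [27, 25, 24], [27, 25, 23], [26, 24, 23], [28, 26, 25], [27, 25, 23], [27, 25, 24], [27, 25, 24]]
460 [386, 387, 388, 389, 390, 391, 392, 393, 394, 395, 396, 397, 398, 399, 400] [[239, 123, 62], [243, 125, 62], [49, 30, 25], [27, 25, 24], [26, 23, 23], [28, 26, 25], [27, 25, 24], [27, 25, 25], [26, 23, 23]]
464 [388, 389, 390, 391, 392, 393, 394, 395, 39
[... 574 characters left out ...]
, 166, 244], [98, 60, 74], [109, 63, 36], [205, 105, 57], [207, 106, 58], [204, 104, 56], [204, 104, 56], [204, 104, 55], [204, 104, 56], [205, 105, 57]]
top 400 [[52, 81, 124], [53, 85, 131], [72, 68, 81], [94, 46, 26], [127, 75, 47], [143, 72, 38], [142, 69, 36], [142, 70, 36], [143, 71, 37], [142, 70, 35], [142, 70, 35], [143, 71, 36]]
top 480 [[118, 177, 247], [115, 181, 253], [101, 119, 161], [88, 46, 40], [157, 83, 45], [245, 133, 72], [242, 134, 73], [241, 133, 73], [241, 133, 73], [240, 132, 72], [240, 132, 72], [240, 133, 73]]
[[np.float64(312.69521917451783), np.float64(503.52570260975835)]] [[-57.1 -71.2]
 [-60.7 -71.6]
 [ -5.3 -36.1]
 [ 58.6 -56.6]] [[-51.1 -58.5]
 [-51.   58.8]]
```

Lid and tub agree within about 1 mm in x and y, with yaw equal. Lowering onto the catches.

{"fn": "send_rows", "kwargs": {"targets": [[[5,0,0,0.8,0],[5,0,0,1.6,0],[5,0,0,2.2,0],[5,0,0,2.5,0],[5,0,0,2.6,0],[5,0,0,2.68,0],[5,0,0,2.74,0],[5,0,0,2.74,0]]]}}

```text
t: 13.88
ee_pos: [0.4601, -0.092, 0.0676]
tcp_rot: [[-0.998, 0.06, 0.001], [0.06, 0.998, -0.001], [-0.001, -0.001, -1.0]]
contact_force: [-0.1, -1.0, 1.6]
finger_gap: 0.0167
```

```bash
python3 - <<'E'
from h import *
a=avg(1)[0];s=monitor.get_state();print(s['ee_pos'],s['contact_force'],s['moment'],s['finger_gap'])
cv2.imwrite('pics/w5.png',viewer.grab_frame('wrist'))
E
```

```text
[ 0.46010355 -0.09204246  0.06763409] [ 0.10000636 -1.17515987  1.45982213] [-0.37900914  0.01762133  0.02712501] 0.016265784268419507
```

{"fn": "send_rows", "kwargs": {"targets": [[[5,0,0,0.05,0],[5,0,0,0.1,0],[5,0,0,0.15,0],[5,0,0,0.2,0],[5,0,0,0.25,0],[5,0,0,0.28,0],[5,0,0,0.28,0],[5,0,0,0.28,0]]]}}

```text
t: 14.65
ee_pos: [0.4601, -0.092, 0.0604]
tcp_rot: [[-0.998, 0.061, 0.001], [0.061, 0.998, -0.0], [-0.001, -0.0, -1.0]]
contact_force: [-10.5, 1.5, 34.5]
finger_gap: 0.0166
```

{"fn": "send_rows", "kwargs": {"targets": [[[5,0,0,-0.1,0],[5,0,0,-0.2,0],[5,0,0,-0.2,0],[5,0,0,-0.2,0]]]}}

```text
t: 14.98
ee_pos: [0.4595, -0.0917, 0.0642]
tcp_rot: [[-0.998, 0.061, -0.001], [0.061, 0.998, 0.0], [0.001, 0.0, -1.0]]
contact_force: [-0.1, -0.9, -2.8]
finger_gap: 0.0165
```

```bash
python3 - <<'E'
from h import *
f=viewer.grab_frame('wrist');cv2.imwrite('pics/w6.png',f)
s=monitor.get_state();print(s['ee_pos'],s['contact_force'],s['moment'],s['finger_gap'])
g=viewer.grab_frame('scene')
a=cv2.resize(g[180:300,260:440],(640,427),interpolation=cv2.INTER_CUBIC)
cv2.imwrite('pics/c6.png',a)
E
```

```text
[ 0.45943746 -0.09177035  0.06411807] [ 0.02452369  0.12713863 -2.27452432] [-0.0047405  -0.00110303  0.01754679] 0.01657237838280091
```

View pics/c6.png

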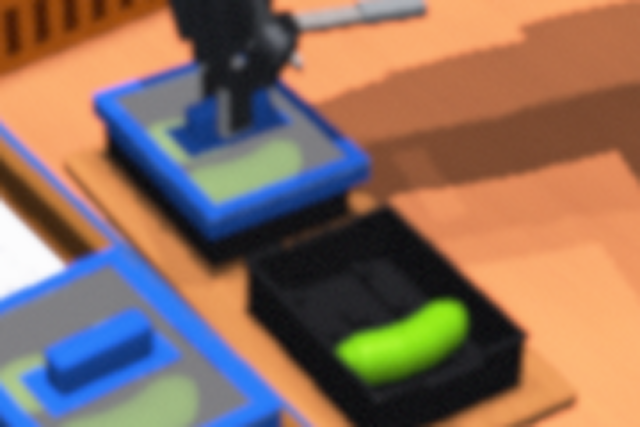

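Pull of 2.3 N with no moment means the tub hangs from the snapped lid. Lifting and carrying it over the tray.

{"fn": "send_rows", "kwargs": {"targets": [[[5,0,0,-0.3,0],[5,0,0,-0.9,0],[5,0,0,-1.7,0],[5,0,0,-2.7,0],[5,0,0,-3.7,0],[5,-0.3,0.1,-4.5,0],[5,-0.9,0.25,-4.9,-0.1],[5,-1.8,0.45,-4.9,-0.2],[5,-2.8,0.7,-4.9,-0.3],[5,-3.8,1.0,-4.9,-0.4],[5,-4.8,1.25,-4.9,-0.5],[5,-5.7,1.5,-4.9,-0.6],[5,-6.4,1.7,-4.9,-0.7],[5,-6.9,1.8,-4.9,-0.72],[5,-7.1,1.84,-4.9,-0.72],[5,-7.1,1.84,-4.9,-0.72],[5,-7.1,1.84,-4.9,-0.72]]]}}

```text
t: 16.5
ee_pos: [0.6751, -0.0498, 0.2114]
tcp_rot: [[-1.0, -0.015, -0.001], [-0.015, 1.0, 0.0], [0.001, 0.0, -1.0]]
contact_force: [-1.1, 0.7, -2.5]
finger_gap: 0.0162
```

```bash
python3 - <<'E'
from h import *
f=viewer.grab_frame('wrist');cv2.imwrite('pics/w7.png',f)
s=monitor.get_state();print(s['ee_pos'],s['contact_force'],s['joints'][5])
print(np.round(s['tcp_rot'],3))
t=viewer.grab_frame('top');cv2.imwrite('pics/t7.png',t)
for c in('wrist','top'):
  for n in('tray','packed1_mid'):
    for d in trace(c,n): print(c,n,round(d['conf'],2),rect(c,d['mask'],.105 if n=='tray' else .1245,s))
E
```

```text
[ 0.67493714 -0.04989389  0.21169335] [ 0.05956793 -0.38445043 -1.29280994] -1.7130470231084058
[[-1.    -0.014 -0.   ]
 [-0.014  1.    -0.   ]
 [ 0.    -0.    -1.   ]]
wrist tray 0.96 [613.3, -51.4, 17.1, 436.1, 0.9]
wrist packed1_mid 0.77 [679.1, -204.5, 118.1, 148.8, 77.3]
top tray 0.93 [672.6, 111.7, 143.7, 175.4, 0.9]
top packed1_mid 0.73 [676.9, -219.7, 117.4, 128.3, 0.8]
top packed1_mid 0.46 [715.2, 18.0, 15.1, 79.9, 88.7]
```

View pics/w7.png

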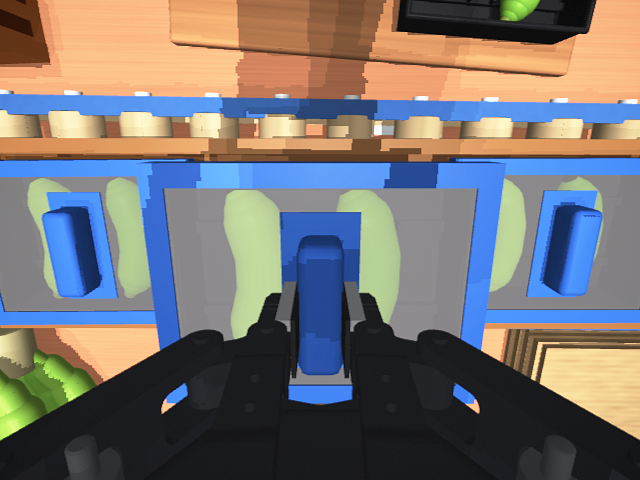

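```bash
python3 - <<'E'
from h import *
f=cv2.imread('pics/w7.png')
for c in(20,110,520,610):
    print(c,'near',[(r,f[r,c].tolist()) for r in range(132,166,2)])
for c in(20,100,500): print(c,'far',[(r,f[r,c].tolist()) for r in range(306,338,2)])
def T(l,h):return toolxy(l,h).round(1).tolist()
print('ribs',T([(64.5,208),(79.5,296),(582,208),(569,295)],.0652))
t=cv2.imread('pics/top0.png');hsv=cv2.cvtColor(t,cv2.COLOR_BGR2HSV)
b=(cv2.inRange(hsv,(98,110,60),(125,255,255))>0);b[:165]=0;b[232:]=0
for x0,x1 in((214,294),(362,442)):
    m=b.copy();m[:,:x0]=0;m[:,x1:]=0;print('top lid',rect('top',m,.1245))
g=cv2.cvtColor(t,cv2.COLOR_BGR2GRAY);m=(g>170)&(hsv[:,:,1]<40);m[:165]=0;m[232:]=0;m[:,:285]=0;m[:,370:]=0
print('top pad',rect('top',m,.08))
E
```

```text
20 near [(132, [132, 176, 207]), (134, [132, 177, 208]), (136, [137, 184, 215]), (138, [84, 141, 214]), (140, [86, 143, 217]), (142, [86, 143, 217]), (144, [86, 143, 217]), (146, [87, 144, 217]), (148, [86, 143, 217]), (150, [86, 143, 216]), (152, [81, 135, 204]), (154, [51, 89, 142]), (156, [38, 66, 103]), (158, [33, 64, 105]), (160, [150, 76, 43]), (162, [253, 144, 72]), (164, [251, 142, 71])]
110 near [(132, [66, 92, 147]), (134, [67, 93, 148]), (136, [66, 92, 147]), (138, [88, 139, 209]), (140, [95, 156, 226]), (142, [95, 155, 225]), (144, [95, 156, 225]), (146, [95, 155, 225]), (148, [96, 156, 225]), (150, [95, 154, 226]), (152, [97, 157, 230]), (154, [58, 99, 155]), (156, [41, 69, 108]), (158, [32, 67, 114]), (160, [255, 157, 79]), (162, [253, 156, 81]), (164, [253, 156, 80])]
520 near [(132, [70, 97, 156]), (134, [69, 96, 154]), (136, [71, 99, 159]), (138, [65, 89, 144]), (140, [99, 159, 229]), (142, [98, 158, 227]), (144, [97, 158, 227]), (146, [98, 158, 227]), (148, [98, 158, 227]), (150, [97, 157, 227]), (152, [92, 147, 219]), (154, [66, 106, 161]), (156, [35, 68, 110]), (1
[... 1136 characters left out ...]
 (328, [145, 203, 255]), (330, [144, 203, 253]), (332, [142, 203, 253]), (334, [141, 200, 253]), (336, [144, 203, 253])]
500 far [(306, [139, 138, 139]), (308, [139, 140, 143]), (310, [255, 151, 76]), (312, [253, 152, 77]), (314, [253, 152, 77]), (316, [253, 152, 77]), (318, [253, 151, 76]), (320, [253, 150, 76]), (322, [255, 150, 63]), (324, [82, 149, 225]), (326, [87, 148, 221]), (328, [99, 159, 234]), (330, [147, 207, 254]), (332, [145, 204, 254]), (334, [148, 208, 254]), (336, [145, 205, 254])]
ribs [[28.9, -150.9], [-27.6, -152.3], [29.2, 154.9], [-26.7, 157.8]]
top lid [670.4, 109.8, 115.2, 149.7, 0.7]
top lid [676.3, -207.5, 115.6, 150.0, 1.2]
top pad [674.3, -49.6, 103.8, 140.5, 0.8]
```

```bash
python3 - <<'E'
from h import *
def T(l,h):return toolxy(l,h).round(1).tolist()
print('wall outer',T([(20,137.3),(110,137.7),(520,139),(610,139.2)],.1067),'inner',T([(20,153),(110,153),(520,153.5),(610,153.5)],.1067))
print('lid near',T([(20,159.8),(110,158.8),(520,157.8),(610,157.4)],.0872))
print('lid far',T([(20,324.8),(100,324),(500,323)],.0872))
print('tray far outer',T([(20,327),(100,327),(500,327.5)],.1067))
f=cv2.imread('pics/w7.png')
cv2.imwrite('pics/rib.png',np.hstack([cv2.resize(f[180:310,30:130],None,fx=4,fy=4),cv2.resize(f[180:310,520:620],None,fx=4,fy=4)]))
E
```

```text
wall outer [[69.2, -201.6], [69.0, -141.2], [68.3, 134.7], [68.3, 195.3]] inner [[58.9, -203.9], [58.9, -142.7], [58.8, 136.1], [58.9, 197.3]]
lid near [[55.5, -188.9], [56.1, -132.2], [57.0, 125.9], [57.3, 182.4]]
lid far [[-60.3, -215.1], [-59.7, -157.6], [-58.6, 129.1]]
tray far outer [[-73.2, -233.8], [-73.1, -171.4], [-73.3, 140.6]]
```

View pics/rib.png

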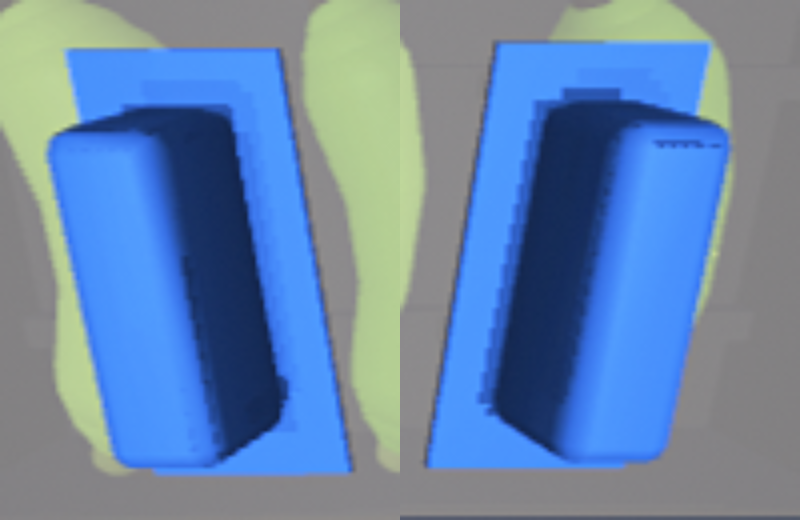

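```bash
python3 - <<'E'
from h import *
for h in(.0872,.085):
    print(toolxy([(73.1,192),(570.75,190.5),(99.75,192),(544,190.5),(118,298),(526.75,297)],h).round(1).tolist())
E
```

```text
[[35.2, -159.3], [36.4, 161.7], [35.2, -142.1], [36.4, 144.5], [-39.3, -141.6], [-38.3, 145.1]]
[[35.5, -157.7], [36.7, 160.2], [35.5, -140.7], [36.7, 143.1], [-38.3, -140.3], [-37.3, 143.7]]
```

Neighbour collars give the free place at tool (-1.9, +1.3) mm with spacing 318–321 (expected 320). I correct for that and lower.

{"fn": "send_rows", "kwargs": {"targets": [[[5,-0.06,0.043,0.3,0],[5,-0.06,0.043,0.9,0],[5,-0.06,0.043,1.6,0],[5,-0.06,0.043,2.1,0],[5,-0.06,0.043,2.4,0],[5,-0.06,0.043,2.6,0],[5,-0.06,0.043,2.7,0],[5,-0.06,0.043,2.75,0],[5,-0.06,0.043,2.78,0],[5,-0.06,0.043,2.78,0],[5,-0.06,0.043,2.78,0]]]}}

```text
t: 17.72
ee_pos: [0.6777, -0.0483, 0.129]
tcp_rot: [[-1.0, -0.015, 0.001], [-0.015, 1.0, -0.0], [-0.001, -0.0, -1.0]]
contact_force: [0.4, 1.3, 1.1]
finger_gap: 0.0166
```

{"fn": "send_rows", "kwargs": {"targets": [[[10,0,0,0,0],[25,0,0,0,0],[40,0,0,0,0],[40,0,0,0,0],[40,0,0,0,0],[40,0,0,-0.4,0],[40,0,0,-1.0,0],[40,0,0,-2.0,0],[40,0,0,-3.2,0],[40,0.6,0,-4.2,0],[40,1.8,0,-4.5,0],[40,3,0,-4.5,0],[40,4.2,1,-4.5,0],[40,5.4,2.2,-4.5,0],[40,6.4,3.4,-4.5,0],[40,7,4.6,-4.5,0],[40,7,5.8,-4.5,0],[40,7,7,-4.5,0],[40,7,8.2,-4.5,0],[40,7,9.4,-4.5,0]]]}}

```text
t: 19.38
ee_pos: [0.4626, 0.2329, 0.2645]
tcp_rot: [[-1.0, -0.015, 0.002], [-0.015, 1.0, 0.001], [-0.002, 0.001, -1.0]]
contact_force: [1.1, 0.2, -0.4]
finger_gap: 0.0399
```

```bash
python3 - <<'E'
from h import *
t=viewer.grab_frame('top');g=viewer.grab_frame('scene')
cv2.imwrite('pics/end.png',np.vstack([cv2.resize(t[150:340,200:540],(680,380)),cv2.resize(g[130:340,150:440],(680,492))])[:,:])
E=cv2.imread('pics/end.png');cv2.imwrite('pics/end.png',cv2.resize(E,(455,583)))
hsv=cv2.cvtColor(t,cv2.COLOR_BGR2HSV)
b=(cv2.inRange(hsv,(98,110,60),(125,255,255))>0);b[:165]=0;b[228:]=0
for x0,x1 in((214,291),(292,364),(365,442)):
    m=b.copy();m[:,:x0]=0;m[:,x1:]=0;print('top lid',rect('top',m,.1245))
for n in('ripe_mid','tub_a_mid','tray'): print(n,[(np.round(d['xyz'],3).tolist(),round(d['conf'],2)) for d in tip_of('top',n)])
print([rect('top',d['mask'],.105) for d in trace('top','tray')])
print(monitor.get_state()['t'],monitor.get_state()['contact_force'])
E
```

```text
top lid [670.2, 109.9, 114.8, 149.8, 0.8]
top lid [673.3, -50.1, 115.0, 149.7, 0.8]
top lid [676.1, -207.5, 115.2, 150.0, 1.2]
ripe_mid [([0.442, -0.385, 0.017], 0.68)]
tub_a_mid [([0.468, 0.08, 0.03], 0.73)]
tray []
[[675.2, -50.1, 143.3, 498.8, 0.8]]
19.6833 [ 0.29128886  1.32135234 -0.20340947]
```

View pics/end.png

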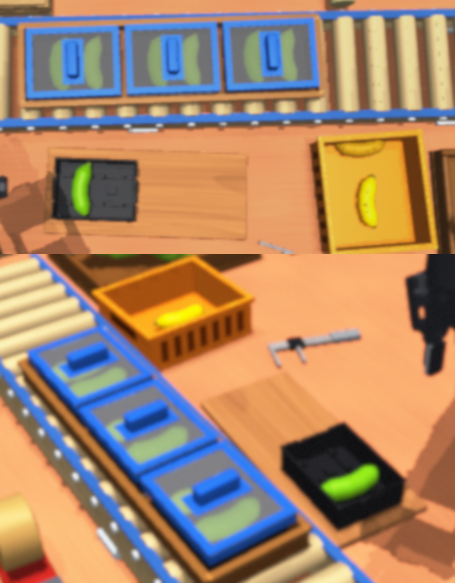

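The tub sits in line with its neighbours at the same yaw (0.8°), and the neighbours' readings have not changed. The yellow finger is in the crate and the open tub still stands with its green finger.

```bash
python3 -c "
from station import workorder;print(workorder.job_done())"
```

```text
the job is handed in; nothing more can be done
None
```

The job is done and handed in at about 20 s of the 67 s allowed. The yellow finger is in the reject crate, and its tub still stands open with the green one in it. The lid is snapped onto the all-green tub, which is now in the tray's free place.

Last checks:
- **Snap:** the grip height was 60.4 mm, against 60.7 mm expected for a closed lid. On lifting, the tub hung from the lid with 2.3 N and no tilting moment.
- **Fit in the tray:** in the top view the placed lid is at (673.3, -50.1) mm and turned 0.8°, the same as the tray. That is within about 1.5 mm of midway between its neighbours. It matches them in apparent size, so it sits flat.
- **Packed tubs:** their readings changed by 0.2 mm or less.
- **Yellow finger:** it was found at (0.442, -0.385) m inside the crate, clear of the old brownish one.

**Pushing force:** the wrist read 34.5 N at the bottom of the push, above the 7 to 16 N the snap needs. It is under the 40 N and 120 N limits.

**Disagreements:** the top and wrist cameras differ by 1 to 3 mm in absolute position. I did not take a close-up of the placed tub after letting go. The open tub's position from the network moved about 3 mm between first and last looks, which is within its error, so I take it as not moved.

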